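Draw the loose pump-cabinet hatch tight with its T-handle

TASK

Two low grey pump cabinets stand on the bench; one has been left with its top hatch unlatched, standing proud of its black gasket with the T-handle crosswise. Turn that T-handle clockwise, as seen from above, fully home, so that the hatch is drawn tight onto its gasket, then let go. Leave the handle of the other cabinet, which is already tight, as it is.

Things in the scene. Friction and masses are not known exactly. Their poses are not given: they have to be found in the camera images.
- tee_grip (a point): Centre of the black T-handle's grip bar on the LOOSE cabinet. Bar 90 mm along this point's y, 16 mm wide along x, 20 mm high; z is its pivot axis, up. Start height about 184 mm above the bench. Under the bar: 20 mm gap (18 mm stem in the middle), then a 56 mm disc 4 mm thick on the flat hatch, whose top is 34 mm below this point. Turns with the bar; sinks 8 mm over the whole quarter turn.
- tee (a joint): Turn of the loose cabinet's T-handle, rad. 0: bar crosswise (parallel to the hinge), hatch fully loose; grows clockwise seen from above; 1.571: bar square to the hinge, hard stop, hatch tight. Starts at 0.1 to 0.4. Takes about 0.15 to 0.2 N m and stays where it is left.
- hatch (a joint): Opening angle of the loose cabinet's hatch, rad: 0.045 with the handle at 0 (free edge 11 mm proud), falling evenly to 0 (tight) with it at 1.571; pressing does not shut it. Cabinets: grey steel, fixed, 250 x 200 mm, 143 mm high, side by side either way round, turned up to 0.4 rad; hatch hinged on the robot's side, handle on the centre line 62 mm from the far edge.
- other_tee (a joint): Turn of the T-handle of the other, identical cabinet, rad, same meaning; starts tight at 1.5 to 1.57 and is to stay so.

How it is judged (in metres and radians):
At the end, for the whole second after the job is handed in: The loose cabinet's T-handle stands within about 11 degrees (0.19 rad) of its stop (above 1.38 rad) and at rest, its hatch is drawn down to less than 0.007 rad, and the other cabinet's handle is still above 1.38 rad (value of joint each of tee, other_tee above 1.38 rad and value of joint hatch below 0.007 rad and velocity of joint tee between -0.05 and 0.05 rad/s); the robot touches nothing.
It fails at once if the other cabinet's T-handle is turned away from tight (below 1.38 rad) (value of joint other_tee below 1.38 rad).
It also fails if it takes over 29 s, if anything falls off the work surface, if the arm or the gripper's body presses on something with over 40 N, if the wrist force passes 120 N, or if a joint passes its speed limit or range.

ROBOT

A 7-joint arm with a two-finger parallel gripper is mounted at the origin on the work surface. World frame = base frame: x ahead of the robot, y to its left, z up, the work surface at z = 0. Lengths are in mm, angles in rad, forces in N, time in s.
With the tool pointing down it reaches from about 425 to 875 mm from the base axis. Payload 4.7 kg.
Tool frame: the origin (TCP) lies midway between the tips of the shut fingers; the grasp point (between the pads) lies 19 mm behind it; z points along the fingers, y is the line along which they close (so a half turn about z gives the same grasp; the last joint's range is limited). The gripper opens to 85 mm and grips with 20 to 120 N. Pads are 22 mm wide; open, the fingers measure 114 mm over their backs; the gripper's body (76 mm by 85 mm) begins 54 mm behind the grasp point. The pads swing forward as they close: fully open they stand 13 mm farther back than shut.
Start: joints at [1.318, 0.321, -0.07, 1.45, 0.023, 1.371, -0.057], TCP at [171.349, -627.028, 231.349] pointing down, gripper open.
Joint ranges: [-2.86, 2.86], [-0.3, 2.09], [-1.38, 1.24], [0.06, 2.45], [-1.56, 4.7], [0.09, 2.05], [-2.69, 2.69]. Speed limits (rad/s): [2.57, 2.57, 3.14, 3.14, 3.14, 3.14, 3.14].

INTERFACE

Orientations are given as [roll, pitch, yaw] about the fixed x, y, z axes, in that order (R = Rz(yaw) Ry(pitch) Rx(roll)).
In Python, from cell import manip gives the robot as it stands. The module is installed in compiled form; this text tells all that it offers.
- The arm moves only by the tool move_arm, never from a script. Its argument "increments" is a list of rows, each an object with "dp": the shift along the tool's x, y, z scaled (see below), a list of three; "delta_rot": the turn, a rotation vector about the tool's x, y, z scaled (see below), a list of three. In form: [{"dp": [dx, dy, dz], "delta_rot": [rx, ry, rz]}, ...]. A call has 1 to 8 rows; each row shifts and turns the commanded pose from where the row before left it, along the tool's axes as they then stand; what a row does not reach is not made up. The controller multiplies each number of a shift by 25 mm and each number of a turn by 4 degrees. A row lasts 1/12 s, in which the tool goes at most 41.7 mm and 7.16 degrees, less where a joint would pass 70% of its speed; a pose out of reach is approached as far as the arm can. A call with a number of a shift or a turn outside -1 to 1 is refused whole. A call with a gripper value outside its range is refused whole. "jaw" is the closure, from 0 (fully open) to 1 (shut), set as the call begins (left out, the last holds). The fingers move at their own pace and stop on an object; "squeeze" is the grip in N (left out, the last holds). Time passes only in rows, so rows that do not move let the fingers close. It gives the time, the measured TCP pose, the force, the opening and the grip force at its end, in the units of the state.
- manip.observe(): the state, without advancing time (a new reading comes with each control period).
- manip.read_camera(name): name is "side" or "top" or "wrist"; returns a dict with "img" (480x640x3 uint8, red, green, blue), "fx", "fy", "cx", "cy" (pixels), "origin" and "orientation" of the camera in the world; the wrist camera has in their place "tool_from_camera" (4x4, takes a point from camera to tool coordinates, whose origin is the TCP and whose axes are the flange's). Camera axes: x right, y down, z forward; pixel columns grow to the right and rows downward; lengths in mm; the calibration is good to about 2 mm. A picture is of the moment at which its call begins: read the wrist's pose just before it. There is no depth.
- manip.job_done(): hands the job in; it is judged then, once.
The state is a dict: "t": time; "joint_pos": joint angles; "joint_velocities": joint speeds; "joint_efforts": joint torques, N m; "ee_pos": TCP position; "tool_rot": TCP orientation; "wrist_force": force on the tool from outside, world axes, zero at the start; "moment": the same for the moment, N m; "gripper_width": finger opening in mm; "gripper_force": force on a finger pad.
Only numpy, scipy, OpenCV 4.12 (cv2) and the standard library are available. Lean on these libraries where they do the work, as an engineer would, in place of code of your own. Each camera call takes 0.05 s, during which the arm holds its last target. There are 200 camera calls.

## Working session

There is one attempt and no reset: what is moved stays moved. The work goes in short steps, Python scripts to look and compute and a tool call to move; the robot and the scene stay as the last step left them, time stands still between calls to the robot, and variables do not carry over. Pictures are saved under pics/ and viewed, at most 10 in all, crops included, and the job is handed in when it is done.

Besides the shell and the picture viewer there is one more tool, called after "Call:" as name(argument=value, ...) on one line, values as JSON. move_arm: Moves the arm, as the interface text tells. Shifts and turns lie within -1 to 1; 1 stands for 25 mm of shift or 4 degrees of turn. Its arguments: {"type":"object","properties":{"increments":{"type":"array"},"jaw":{"type":"number"},"squeeze":{"type":"number"}},"required":["increments"]}

```bash
mkdir -p pics; python3 - <<'E'
from cell import manip
import cv2,json
s=manip.observe();print(s)
for n in ("top","side"):
    c=manip.read_camera(n)
    cv2.imwrite(f"pics/{n}0.png",c["img"][:,:,::-1])
    print(n,{k:v for k,v in c.items() if k!="img"})
E
```

```text
{'t': 0.0, 'joint_pos': array([ 1.31811157,  0.32183976, -0.07010503,  1.45169144,  0.02262803,
        1.37077542, -0.05689474]), 'joint_velocities': array([ 5.25700457e-04,  4.89299865e-04,  5.49110484e-04, -2.31138961e-03,
        9.92077919e-05, -5.11129073e-04, -1.37479720e-03]), 'joint_efforts': array([ 4.37070139e-04, -4.93580568e+01, -3.82158123e-01, -3.14337480e+01,
        1.30592688e-02,  1.14863209e-02,  4.42308419e-06]), 'ee_pos': array([ 171.17385987, -626.49851703,  230.20452417]), 'tool_rot': array([-3.13966988e+00,  1.18889009e-04,  2.66845924e-01]), 'wrist_force': array([-0.61289263,  0.13635528, -0.2127297 ]), 'moment': array([-0.01183323,  0.00349171,  0.02120175]), 'gripper_force': 0.0, 'gripper_width': 85.71050126070078}
top {'fx': 492.3757323003593, 'fy': 492.3757323003593, 'cx': 310.6266236448713, 'cy': 239.4177984925797, 'origin': array([ 336.81165262,  -11.24895775, 1076.51124814]), 'orientation': array([-2.97377205, -0.01423689, -1.54329097])}
side {'fx': 501.93129945591875, 'fy': 501.93129945591875, 'cx': 311.49535200696994, 'cy': 238.61306741522586, 'origin': array([ 393.85144726, -722.79013392,  791.31716823]), 'orientation': array([-2.26897222, -0.01607962, -0.07726231])}
```

View pics/top0.png

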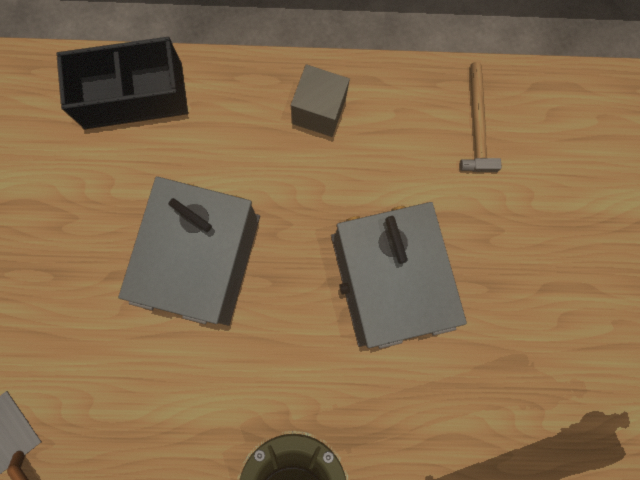

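View pics/side0.png

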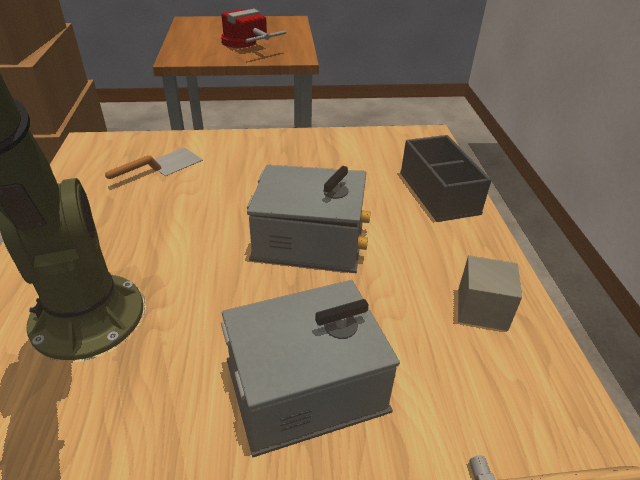

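The top view shows the left cabinet, with bar ends at about (171,202) and (210,229). Its bar is about 20° off crosswise, so this is the loose one. The right cabinet's bar, (389,218) to (403,262), lies along its long side, so it is tight. The side view agrees.

```bash
cat > h.py <<'E'
import numpy as np,cv2
from scipy.spatial.transform import Rotation as R
def ray(c,uv,z):
    d=R.from_euler('xyz',c["orientation"]).apply([(uv[0]-c["cx"])/c["fx"],(uv[1]-c["cy"])/c["fy"],1])
    return c["origin"]+d*(z-c["origin"][2])/d[2]
E
python3 - <<'E'
from h import *; from cell import manip
c=manip.read_camera("top"); g=c["img"].max(2)
for n,(x0,y0,x1,y1) in dict(L=(160,190,220,240),R=(380,210,412,270)).items():
    m=(g[y0:y1,x0:x1]<55).astype(np.uint8)
    k,l,st,ct=cv2.connectedComponentsWithStats(m); i=1+st[1:,4].argmax()
    p=np.argwhere(l==i)[:,::-1].astype(np.float32)+[x0,y0]
    r=cv2.minAreaRect(p.astype(np.float32)); b=cv2.boxPoints(r)
    e=sorted(range(4),key=lambda j:np.linalg.norm(b[j]-b[(j+1)%4]))[:2]
    ends=[(b[j]+b[(j+1)%4])/2 for j in e]
    w=[ray(c,u,190) for u in ends]; d=w[1]-w[0]
    print(n,r,st[i,4],"centre",(w[0]+w[1])/2,"len",np.linalg.norm(d),"yaw",np.degrees(np.arctan2(d[1],d[0]))%180)
w=[ray(c,u,146) for u in ((120,298),(218,323))];d=w[1]-w[0];print("hinge",np.degrees(np.arctan2(d[1],d[0]))%180)
w=[ray(c,u,148) for u in ((155,178),(120,298))];print("corners",w)
E
```

```text
L ((189.42567443847656, 215.80406188964844), (48.82400894165039, 10.811031341552734), 35.53767776489258) 461 centre [524.68720924 203.92912849 190.        ] len 91.69619538851103 yaw 56.26020010527694
R ((394.60003662109375, 240.30001831054688), (47.11793518066406, 12.965337753295898), 71.56504821777344) 460 centre [ 490.57310845 -173.31960285  190.        ] len 86.57863494742715 yaw 18.34094062133434
hinge 77.53051178030998
corners [array([606.49704128, 285.79531372, 148.        ]), array([373.03941079, 332.17909424, 148.        ])]
```

Call:
move_arm(increments=[{"dp": [0.5, -0.3, -0.3], "delta_rot": [0, 0, 0]}, {"dp": [0.95, -0.54, -0.3], "delta_rot": [0, 0, 0]}, {"dp": [0.95, -0.54, -0.3], "delta_rot": [0, 0, 0]}, {"dp": [0.95, -0.54, -0.3], "delta_rot": [0, 0, 0]}, {"dp": [0.95, -0.54, -0.3], "delta_rot": [0, 0, 0]}, {"dp": [0.95, -0.54, -0.2], "delta_rot": [0, 0, 0]}, {"dp": [0.95, -0.54, 0], "delta_rot": [0, 0, 0]}, {"dp": [0.95, -0.54, 0], "delta_rot": [0, 0, 0]}], jaw=0)

```text
t: 0.82
ee_pos: [318.6, -479.5, 275.0]
tool_rot: [3.14, -0.001, 0.268]
wrist_force: [0.9, 0.1, -0.3]
gripper_width: 85.4
gripper_force: 0.0
```

Call:
move_arm(increments=[{"dp": [0.95, -0.54, 0], "delta_rot": [0, 0, 0]}, {"dp": [0.95, -0.54, 0], "delta_rot": [0, 0, 0]}, {"dp": [0.95, -0.54, 0], "delta_rot": [0, 0, 0]}, {"dp": [0.95, -0.54, 0], "delta_rot": [0, 0, 0]}, {"dp": [0.95, -0.54, 0], "delta_rot": [0, 0, 0]}, {"dp": [0.95, -0.54, 0], "delta_rot": [0, 0, 0]}, {"dp": [0.95, -0.54, 0], "delta_rot": [0, 0, 0]}, {"dp": [0.95, -0.54, 0], "delta_rot": [0, 0, 0]}])

```text
t: 1.48
ee_pos: [472.8, -324.8, 274.5]
tool_rot: [3.141, -0.0, 0.268]
wrist_force: [1.1, -0.2, -0.8]
gripper_width: 85.5
gripper_force: 0.0
```

Call:
move_arm(increments=[{"dp": [0.38, -1, 0], "delta_rot": [0, 0, 0]}, {"dp": [0.38, -1, 0], "delta_rot": [0, 0, 0]}, {"dp": [0.38, -1, 0], "delta_rot": [0, 0, 0]}, {"dp": [0.38, -1, 0], "delta_rot": [0, 0, 0]}, {"dp": [0.38, -1, 0], "delta_rot": [0, 0, 0]}, {"dp": [0.38, -1, 0], "delta_rot": [0, 0, 0]}, {"dp": [0.38, -1, 0], "delta_rot": [0, 0, 0]}, {"dp": [0.38, -1, 0], "delta_rot": [0, 0, 0]}])

```text
t: 2.15
ee_pos: [492.0, -111.7, 274.3]
tool_rot: [3.141, -0.0, 0.268]
wrist_force: [-0.5, 0.1, 0.3]
gripper_width: 85.1
gripper_force: 0.0
```

Call:
move_arm(increments=[{"dp": [0.38, -1, 0], "delta_rot": [0, 0, 0]}, {"dp": [0.38, -1, 0], "delta_rot": [0, 0, 0]}, {"dp": [0.38, -1, 0], "delta_rot": [0, 0, 0]}, {"dp": [0.38, -1, 0], "delta_rot": [0, 0, 0]}, {"dp": [0.38, -1, 0], "delta_rot": [0, 0, 0]}, {"dp": [0.38, -1, 0], "delta_rot": [0, 0, 0]}, {"dp": [0.38, -1, 0], "delta_rot": [0, 0, 0]}, {"dp": [0.38, -1, 0], "delta_rot": [0, 0, 0]}])

```text
t: 2.82
ee_pos: [512.1, 101.0, 274.4]
tool_rot: [3.141, -0.0, 0.268]
wrist_force: [0.5, -0.6, 0.2]
gripper_width: 85.5
gripper_force: 0.0
```

Call:
move_arm(increments=[{"dp": [0.38, -1, 0], "delta_rot": [0, 0, 0]}, {"dp": [0.38, -1, 0], "delta_rot": [0, 0, 0]}, {"dp": [0.38, -1, 0], "delta_rot": [0, 0, 0]}, {"dp": [0.38, -0.85, 0], "delta_rot": [0, 0, 0]}, {"dp": [0, 0, 0], "delta_rot": [0, 0, -1]}, {"dp": [0, 0, 0], "delta_rot": [0, 0, -1]}, {"dp": [0, 0, 0], "delta_rot": [0, 0, -1]}, {"dp": [0, 0, 0], "delta_rot": [0, 0, -1]}])

```text
t: 3.48
ee_pos: [523.1, 202.8, 274.1]
tool_rot: [3.141, 0.0, 0.551]
wrist_force: [0.7, -0.5, 0.3]
gripper_width: 85.4
gripper_force: 0.0
```

Call:
move_arm(increments=[{"dp": [0, 0, 0], "delta_rot": [0, 0, -1]}, {"dp": [0, 0, 0], "delta_rot": [0, 0, -1]}, {"dp": [0, 0, 0], "delta_rot": [0, 0, -1]}, {"dp": [0, 0, 0], "delta_rot": [0, 0, -1]}, {"dp": [0, 0, 0], "delta_rot": [0, 0, -1]}, {"dp": [0, 0, 0], "delta_rot": [0, 0, -1]}, {"dp": [0, 0, 0], "delta_rot": [0, 0, 0]}])

```text
t: 4.07
ee_pos: [523.3, 202.4, 274.2]
tool_rot: [3.141, 0.0, 0.968]
wrist_force: [-0.5, -0.1, -0.4]
gripper_width: 85.5
gripper_force: 0.0
```

```bash
python3 - <<'E'
from h import *; from cell import manip
s=manip.observe(); c=manip.read_camera("wrist"); print(s["t"],s["ee_pos"],s["tool_rot"],s["joint_pos"])
cv2.imwrite("pics/w1.png",c["img"][:,:,::-1])
T=c["tool_from_camera"];print(T,c["fx"],c["cx"],c["cy"])
np.save("w1.npy",np.array([s["ee_pos"],s["tool_rot"]]))
E
```

```text
4.0667 [523.25883142 202.41996626 274.16964865] [3.14110987e+00 4.22617624e-04 9.67664883e-01] [ 0.36526765  0.2003756  -0.88996269  1.5865673   0.1574799   1.4297887
 -1.14026086]
[[ 1.09545186e-04 -9.53063167e-01 -3.02771510e-01  7.68720516e+01]
 [ 9.99998534e-01 -4.13052441e-04  1.66201269e-03 -8.40983313e-01]
 [-1.70906359e-03 -3.02771248e-01  9.53061724e-01 -1.42426295e+02]
 [ 0.00000000e+00  0.00000000e+00  0.00000000e+00  1.00000000e+00]] 356.19715412192755 318.9640024787538 240.1114663014179
```

View pics/w1.png

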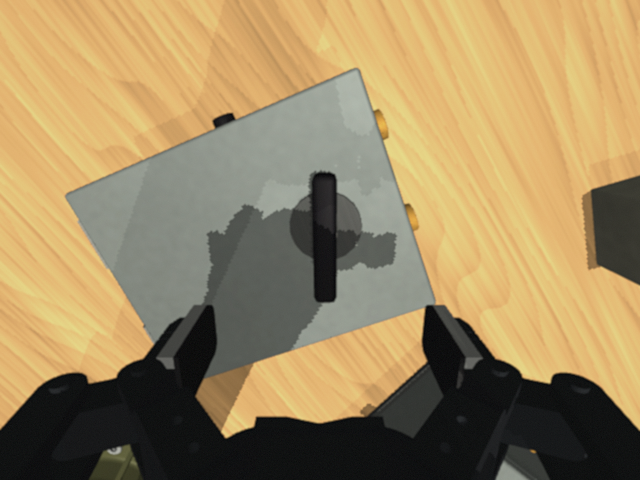

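The wrist view shows the bar running from about (324,173) to (325,300), parallel to the tool's x and near the jaw's centre line.

```bash
python3 - <<'E'
from h import *
T=np.array([[0,-.95306,-.30277,76.87],[1,0,.00166,-.84],[-.0017,-.30277,.95306,-142.43]])
for u in ((324,174),(325,300),(324.5,237)):
    d=T[:,:3]@[(u[0]-318.96)/356.2,(u[1]-240.1)/356.2,1]
    for zt in (80,90): print(u,zt,T[:,3]+d*(zt-T[2,3])/d[2])
E
```

```text
(324, 174) 80 [49.11955793  2.64434571 80.        ]
(324, 174) 90 [47.87195454  2.8009948  90.        ]
(325, 300) 80 [-37.29939986   3.75023721  80.        ]
(325, 300) 90 [-42.43222367   3.95660493  90.        ]
(324.5, 237) 80 [ 8.33138994  3.16630628 80.        ]
(324.5, 237) 90 [ 5.25003355  3.34642166 90.        ]
```

Call:
move_arm(increments=[{"dp": [0.16, 0.12, 0.6], "delta_rot": [0, 0, 0]}, {"dp": [0, 0, 0.8], "delta_rot": [0, 0, 0]}, {"dp": [0, 0, 0.8], "delta_rot": [0, 0, 0]}, {"dp": [0, 0, 0.8], "delta_rot": [0, 0, 0]}, {"dp": [0, 0, 0.6], "delta_rot": [0, 0, 0]}, {"dp": [0, 0, 0.4], "delta_rot": [0, 0, 0]}, {"dp": [0, 0, 0.15], "delta_rot": [0, 0, 0]}, {"dp": [0, 0, 0], "delta_rot": [0, 0, 0]}])

```text
t: 4.78
ee_pos: [528.4, 203.2, 169.6]
tool_rot: [-3.141, 0.001, 0.964]
wrist_force: [-0.9, 0.1, 1.0]
gripper_width: 85.3
gripper_force: 0.0
```

Call:
move_arm(increments=[{"dp": [0, 0, 0], "delta_rot": [0, 0, 0]}, {"dp": [0, 0, 0], "delta_rot": [0, 0, 0]}, {"dp": [0, 0, 0], "delta_rot": [0, 0, 0]}, {"dp": [0, 0, 0], "delta_rot": [0, 0, 0]}, {"dp": [0, 0, 0], "delta_rot": [0, 0, 0]}, {"dp": [0, 0, 0], "delta_rot": [0, 0, 0]}, {"dp": [0, 0, 0], "delta_rot": [0, 0, 0]}, {"dp": [0, 0, 0], "delta_rot": [0, 0, 0]}], jaw=1, squeeze=30)

```text
t: 5.45
ee_pos: [528.8, 203.4, 170.5]
tool_rot: [3.141, -0.0, 0.965]
wrist_force: [-2.0, -0.9, 4.0]
gripper_width: 15.9
gripper_force: 29.3
```

Call:
move_arm(increments=[{"dp": [0, 0, 0.014], "delta_rot": [0, 0, 0.6]}, {"dp": [0, 0, 0.014], "delta_rot": [0, 0, 0.8]}, {"dp": [0, 0, 0.014], "delta_rot": [0, 0, 0.8]}, {"dp": [0, 0, 0.014], "delta_rot": [0, 0, 0.8]}, {"dp": [0, 0, 0.014], "delta_rot": [0, 0, 0.8]}, {"dp": [0, 0, 0.014], "delta_rot": [0, 0, 0.8]}, {"dp": [0, 0, 0.014], "delta_rot": [0, 0, 0.8]}])

```text
t: 6.03
ee_pos: [529.2, 203.4, 168.6]
tool_rot: [3.141, -0.001, 0.586]
wrist_force: [-2.4, -1.4, 6.1]
gripper_width: 15.9
gripper_force: 29.1
```

```bash
python3 - <<'E'
from cell import manip
s=manip.observe();print(s["ee_pos"],s["tool_rot"],s["joint_pos"],s["wrist_force"],s["moment"])
E
```

```text
[529.23302254 203.38118779 168.57787081] [ 3.14089505e+00 -9.53183022e-04  5.85549950e-01] [ 0.28573545  0.27418522 -0.80991366  1.72228925  0.20997096  1.23369566
 -1.56056933] [-2.43115223 -1.40737017  6.07079496] [-0.10453858  0.30187093  0.12716551]
```

Call:
move_arm(increments=[{"dp": [0, 0, 0.014], "delta_rot": [0, 0, 0.8]}, {"dp": [0, 0, 0.014], "delta_rot": [0, 0, 0.8]}, {"dp": [0, 0, 0.014], "delta_rot": [0, 0, 0.8]}, {"dp": [0, 0, 0.014], "delta_rot": [0, 0, 0.8]}, {"dp": [0, 0, 0.014], "delta_rot": [0, 0, 0.8]}, {"dp": [0, 0, 0.014], "delta_rot": [0, 0, 0.8]}, {"dp": [0, 0, 0.014], "delta_rot": [0, 0, 0.8]}, {"dp": [0, 0, 0.014], "delta_rot": [0, 0, 0.8]}])

```text
t: 6.7
ee_pos: [529.8, 203.4, 166.2]
tool_rot: [3.142, -0.002, 0.138]
wrist_force: [-0.9, -0.3, 7.2]
gripper_width: 15.9
gripper_force: 29.2
```

Call:
move_arm(increments=[{"dp": [0, 0, 0.012], "delta_rot": [0, 0, 0.8]}, {"dp": [0, 0, 0.012], "delta_rot": [0, 0, 0.8]}, {"dp": [0, 0, 0.012], "delta_rot": [0, 0, 0.8]}, {"dp": [0, 0, 0.012], "delta_rot": [0, 0, 0.8]}, {"dp": [0, 0, 0.01], "delta_rot": [0, 0, 0.6]}, {"dp": [0, 0, 0.01], "delta_rot": [0, 0, 0.5]}, {"dp": [0, 0, 0], "delta_rot": [0, 0, 0]}])

```text
t: 7.28
ee_pos: [530.1, 203.3, 164.6]
tool_rot: [-3.141, -0.003, -0.161]
wrist_force: [-1.2, -0.8, 7.0]
gripper_width: 15.5
gripper_force: 29.1
```

```bash
python3 - <<'E'
from cell import manip
s=manip.observe();print(s["ee_pos"],s["tool_rot"],s["joint_pos"],s["wrist_force"],s["moment"])
E
```

```text
[530.10308992 203.30499025 164.58783406] [-3.14073958e+00 -2.83835755e-03 -1.60821018e-01] [ 0.19872818  0.25515014 -0.70297695  1.72927141  0.17586134  1.21814365
 -2.28051625] [-1.16851396 -0.7516725   7.04994063] [-0.06749453  0.22630399  0.13602823]
```

Call:
move_arm(increments=[{"dp": [0, 0, 0.01], "delta_rot": [0, 0, 0.5]}, {"dp": [0, 0, 0.01], "delta_rot": [0, 0, 0.5]}, {"dp": [0, 0, 0], "delta_rot": [0, 0, 0]}])

```text
t: 7.53
ee_pos: [530.2, 203.4, 164.2]
tool_rot: [-3.14, -0.003, -0.231]
wrist_force: [-0.5, -1.0, 7.0]
gripper_width: 15.4
gripper_force: 29.1
```

```bash
python3 - <<'E'
from cell import manip
import cv2
s=manip.observe();print(s["ee_pos"],s["tool_rot"],s["joint_pos"][6],s["wrist_force"],s["moment"])
E
```

```text
[530.17468948 203.36621701 164.22288171] [-3.14035947e+00 -2.91980876e-03 -2.30673469e-01] -2.348244538807537 [-0.46223868 -1.02443754  6.95015864] [-0.04797448  0.20775674  0.07905097]
```

Call:
move_arm(increments=[{"dp": [0, 0, 0], "delta_rot": [0, 0, 0.4]}, {"dp": [0, 0, 0], "delta_rot": [0, 0, 0.4]}, {"dp": [0, 0, 0], "delta_rot": [0, 0, 0]}])

```text
t: 7.78
ee_pos: [530.2, 203.3, 164.2]
tool_rot: [-3.141, -0.003, -0.283]
wrist_force: [0.8, -0.9, 7.3]
gripper_width: 15.9
gripper_force: 45.2
```

```bash
python3 - <<'E'
from cell import manip
import cv2
s=manip.observe();print(s["ee_pos"],s["tool_rot"],s["joint_pos"][6],s["wrist_force"],s["moment"])
c=manip.read_camera("wrist");cv2.imwrite("pics/w2.png",c["img"][:,:,::-1])
E
```

```text
[530.20011874 203.33179786 164.17852228] [-3.14083767 -0.00345346 -0.28348738] -2.400113045505168 [ 0.8259104  -0.87185607  7.32350422] [-0.20317797  0.11606481  0.98152617]
```

View pics/w2.png

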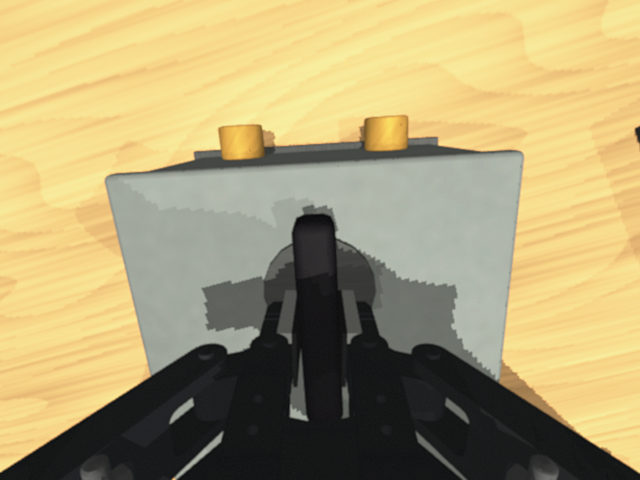

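The moment jumped to 0.98 N m, so the handle is on its stop. The view shows the bar square to the hatch's far edge. Next I release it and lift away.

Call:
move_arm(increments=[{"dp": [0, 0, 0], "delta_rot": [0, 0, -0.3]}, {"dp": [0, 0, 0], "delta_rot": [0, 0, 0]}, {"dp": [0, 0, 0], "delta_rot": [0, 0, 0]}, {"dp": [0, 0, 0], "delta_rot": [0, 0, 0]}, {"dp": [0, 0, 0], "delta_rot": [0, 0, 0]}, {"dp": [0, 0, 0], "delta_rot": [0, 0, 0]}, {"dp": [0, 0, 0], "delta_rot": [0, 0, 0]}, {"dp": [0, 0, 0], "delta_rot": [0, 0, 0]}], jaw=0)

```text
t: 8.5
ee_pos: [528.8, 203.1, 162.5]
tool_rot: [3.141, 0.0, -0.264]
wrist_force: [-0.6, -0.4, 0.1]
gripper_width: 85.5
gripper_force: 0.0
```

Call:
move_arm(increments=[{"dp": [0, 0, -0.3], "delta_rot": [0, 0, 0]}, {"dp": [0, 0, -0.8], "delta_rot": [0, 0, 0]}, {"dp": [0, 0, -1], "delta_rot": [0, 0, 0]}, {"dp": [0, 0, -1], "delta_rot": [0, 0, 0]}, {"dp": [0, 0, -1], "delta_rot": [0, 0, 0]}, {"dp": [0, 0, -0.5], "delta_rot": [0, 0, 0]}, {"dp": [0, 0, 0], "delta_rot": [0, 0, 0]}, {"dp": [0, 0, 0], "delta_rot": [0, 0, 0]}])

```text
t: 9.17
ee_pos: [529.0, 203.2, 277.7]
tool_rot: [-3.141, -0.001, -0.264]
wrist_force: [-0.5, -0.4, -0.5]
gripper_width: 85.3
gripper_force: 0.0
```

```bash
python3 - <<'E'
from cell import manip
import cv2
s=manip.observe();print(s["t"],s["ee_pos"],s["tool_rot"],s["wrist_force"],s["gripper_width"])
c=manip.read_camera("wrist");cv2.imwrite("pics/w3.png",c["img"][:,:,::-1])
E
```

```text
9.1667 [528.97323963 203.2074271  277.72179891] [-3.14139436e+00 -7.58128274e-04 -2.63829263e-01] [-0.47115335 -0.37370959 -0.5476225 ] 85.29230810342457
```

View pics/w3.png

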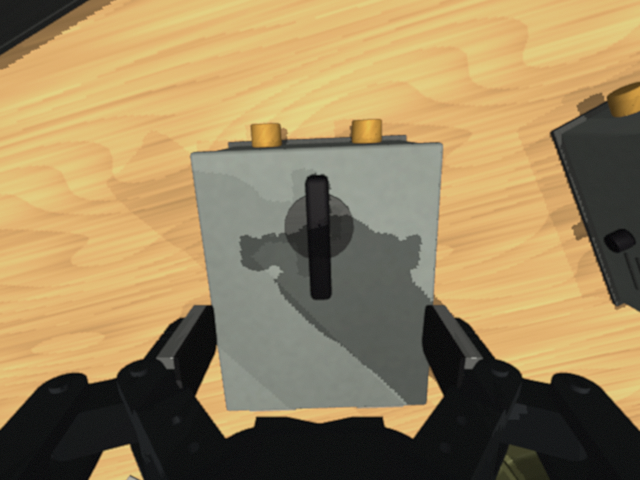

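The bar, from (317,176) to (321,298), is square to the far edge from (191,154) to (441,143). The hatch looks seated and the gripper is clear.

```bash
python3 -c "
from cell import manip
print(manip.job_done())"
```

```text
the job is handed in; nothing more can be done
None
```

I turned the loose cabinet's T-handle clockwise to its hard stop and let go with the gripper clear, never touching the other cabinet's handle; the job is handed in at about 9 s, with no verdict returned.

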